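# Open the larger instrument case

## Task

Two grey instrument cases stand on the lab bench. Open the larger one: flip its toggle latch fully open, then take the lid by its carrying handle and lift it until it stands about 60 degrees open or further, and let go; the lid stays where it is left. Leave the smaller case latched.

Things in the scene. Friction and masses are not known exactly. Their poses are not given: they have to be found in the camera images.
- case: Larger grey case, fixed: 200 (x) by 280 (y) mm, box 100 mm high plus 30 mm lid (top at z = 130 mm). Origin: centre of underside, z up. Latch in the middle of its -x side, facing the robot; lid hinge along y at x = +100, z = 100 mm. Lid handle: black round bar, 10 mm thick, 70 mm long along y, on two posts, centre at x = -50, y = 0, z = 170 mm when shut, 40 mm above the lid.
- latch (a joint): Latch of the larger case, rad: 0 latched, lever upright; 1.7 open, lever swung to -x and down. Lever: steel plate 28 mm wide (y), 4 mm thick at x = -129, y = 0, rolled top at z = 171 mm (41 mm over the lid; lid bare for 65 mm behind it). Pivot along y at x = -113, z = 70 mm (all in the case's frame). Over-centre: 2 N at the tip starts it; below 0.6 it springs back, beyond it snaps open.
- lid (a joint): Lid of the larger case, rad: 0 shut, grows as its front (-x) edge rises about the hinge, at most 1.9. Held shut by the latch. Stiff hinge, about 6 N at the handle; the lid stays where it is left.
- small_latch (a joint): Latch of the smaller grey case (140 by 170 mm, same height, same kind of latch and handle), rad: 0 latched. It must stay latched.

How it is judged:
By the outcome, as a careful person would: the job done as asked, in the order asked, and still so for the second after the job is handed in, with the robot touching nothing.
It also fails if it takes over 54 s, if anything falls off the work surface, if the arm or the gripper's body presses on something with over 40 N, if the wrist force passes 120 N, or if a joint passes its speed limit or range.

## Robot

A 6-joint arm with a two-finger parallel gripper is mounted at the origin on the work surface. World frame = base frame: x ahead of the robot, y to its left, z up, the work surface at z = 0. Lengths are in m, angles in rad, forces in N, time in s.
With the tool pointing down it reaches from about 0.35 to 0.85 m from the base axis. Payload 8.1 kg.
Tool frame: the origin (TCP) lies between the finger pads; the fingertips stand 17 mm ahead of it and the grasp point (between the pads) lies 2 mm behind it; z points along the fingers, y is the direction in which the jaws open and shut (so a half turn about z gives the same grasp; the last joint's range is limited). The gripper opens to 85 mm and grips with 20 to 120 N. Pads are 22 mm wide; open, the fingers measure 114 mm over their backs; the gripper's body (76 mm by 85 mm) begins 54 mm behind the grasp point. The pads swing forward as they close: fully open they stand 13 mm farther back than shut.
Start: joints at [-0.085, 0.13, 1.488, -0, 1.523, -0.085], TCP at [0.6, 0, 0.248] pointing down, gripper open.
Joint ranges: [-2.96, 2.96], [-0.89, 2.26], [0.02, 2.5], [-1.34, 4.48], [0, 2.73], [-2.66, 2.66]. Speed limits (rad/s): [2.39, 2.39, 2.79, 3.14, 3.14, 3.14].

## Interface

Orientations are given as a unit quaternion [x, y, z, w].
In Python, from station import manip gives the robot as it stands. The module is installed in compiled form; this text tells all that it offers.
- The arm moves only by the tool drive_tool, never from a script. Its argument "targets" is a list of rows, each an object of numbers: "x", "y", "z": the shift along the tool's x, y, z in units of 40 mm (1.0 is 40 mm); "wx", "wy", "wz": the turn, a rotation vector about the tool's x, y, z in units of 5 degrees (1.0 is 5 degrees). In form: [{"x": .., "y": .., "z": .., "wx": .., "wy": .., "wz": ..}, ...]. A call has 1 to 5 rows; each row is the pose to reach, as a shift and turn from the pose commanded when the call began, along the tool's axes at that moment; what a row does not reach only later rows make up. A row lasts 1/10 s, in which the tool goes at most 50 mm and 8.59 degrees, less where a joint would pass 70% of its speed; a pose out of reach is approached as far as the arm can. A call with a gripper value outside its range is refused whole. "hand" is the closure, from -1 (fully open) to 1 (shut), so that 0 is half open, set as the call begins (left out, the last holds). The fingers move at their own pace and stop on an object; "newtons" is the grip in N (left out, the last holds). Time passes only in rows, so rows that repeat a pose let the fingers close. It gives the time, the measured TCP pose, the force and the opening at its end, in the units of the state.
- manip.sense(): the state, without advancing time (a new reading comes with each control period).
- manip.camera(name): name is "scene" or "side" or "wrist"; returns the picture (480x640x3 uint8, red, green, blue); there is no depth.
- manip.calibration(name): a dict with "vertical_fov" (degrees; the focal length in pixels is half the picture's height over the tangent of half this angle, whatever the lens; pixels are square), "cx", "cy" (the principal point, pixels), "extrinsics" (4x4, takes a point from camera to world coordinates). Camera axes: x right, y down, z forward; pixel columns grow to the right and rows downward; lengths in m; the calibration is good to about 2 mm. A picture is of the moment at which its call begins: read the wrist's pose just before it. calibration takes no time and is no camera call; for the wrist camera it gives the pose at the moment of the call.
- manip.sign_off(): hands the job in, once; it reports no verdict.
The state is a dict: "time_s": time; "q": joint angles; "joint_vel": joint speeds; "joint_efforts": joint torques, N m; "tcp_pos": TCP position; "eef_rot": TCP orientation; "force": force on the tool from outside, world axes, zero at the start; "moment": the same for the moment, N m; "grip_width": finger opening in m.
Only numpy, scipy, OpenCV 4.12 (cv2) and the standard library are available. Lean on these libraries where they do the work, as an engineer would, in place of code of your own. Each camera call takes 0.05 s, during which the arm holds its last target.

## Working session

There is one attempt and no reset: what is moved stays moved. The work goes in short steps, Python scripts to look and compute and a tool call to move; the robot and the scene stay as the last step left them, time stands still between calls to the robot, and variables do not carry over. Pictures are saved under pics/ and viewed, and the job is handed in when it is done.

Besides the shell and the picture viewer there is one more tool, called after "Call:" by a JSON object that holds its "name" and its "arguments", one argument or row to a line. drive_tool: Moves the arm, as the interface text tells. Its arguments: {"type":"object","properties":{"targets":{"type":"array","items":{"type":"object","properties":{"x":{"type":"number"},"y":{"type":"number"},"z":{"type":"number"},"wx":{"type":"number"},"wy":{"type":"number"},"wz":{"type":"number"}}}},"hand":{"type":"number"},"newtons":{"type":"number"}},"required":["targets"]}

```bash
mkdir -p pics; python3 - <<'E'
from station import manip
import cv2
s=manip.sense();print(s)
for n in ("scene","side","wrist"):
    c=manip.calibration(n);print(n,c)
    cv2.imwrite(f"pics/{n}0.png",manip.camera(n)[:,:,::-1])
E
```

```text
{'time_s': 0.0, 'q': array([-8.53878663e-02,  1.31175656e-01,  1.48927480e+00, -3.33017809e-05,
        1.52299069e+00, -8.53636598e-02]), 'joint_vel': array([ 7.67559435e-05, -1.32833065e-03, -3.32677572e-04, -2.02304572e-04,
        7.00885764e-04,  1.75250691e-03]), 'joint_efforts': array([-1.90700346e-03, -5.69404185e+01, -5.00557995e+01, -2.19391650e-04,
        1.44415747e-02,  7.24149572e-05]), 'tcp_pos': array([5.99485205e-01, 6.20753869e-05, 2.47238204e-01]), 'eef_rot': array([ 7.07114464e-01,  7.07098494e-01, -6.08148962e-04, -6.96171749e-04]), 'force': array([-0.51754523,  0.14746635, -0.49162972]), 'moment': array([-0.03914515, -0.05268984, -0.00960791]), 'grip_width': 0.0852480172773752}
scene {'vertical_fov': 48.4215895644443, 'cx': 315.91626931422337, 'cy': 248.86763846278228, 'extrinsics': array([[ 0.63019429,  0.70121331, -0.33339923,  0.85333006],
       [ 0.77640446, -0.56515463,  0.27891998, -0.26710763],
       [ 0.00716029, -0.43462643, -0.90058236,  0.90099396],
       [ 0.        ,  0.        ,  0.        ,  1.        ]])}
side {'vertical_fov': 54.75229032802857, 'cx': 318.3190998175202, 'cy': 246.97877206247972, 'extrinsics': array([[ 0.06704812, -0.67008889,  0.73924653, -0.00810306],
       [-0.99753382, -0.06043327,  0.0356946 , -0.06036633],
       [ 0.02075653, -0.73981667, -0.67248826,  0.64032376],
       [ 0.        ,  0.        ,  0.        ,  1.        ]])}
wrist {'vertical_fov': 58.93735883878348, 'cx': 319.17057090943274, 'cy': 240.18592003136646, 'extrinsics': array([[ 9.99997305e-01,  1.42447053e-03, -1.83348920e-03,
         5.99733355e-01],
       [ 7.73076396e-04, -9.48899908e-01, -3.15576245e-01,
         8.07722218e-02],
       [-2.18932680e-03,  3.15573977e-01, -9.48898452e-01,
         3.72418461e-01],
       [ 0.00000000e+00,  0.00000000e+00,  0.00000000e+00,
         1.00000000e+00]])}
```

View pics/scene0.png

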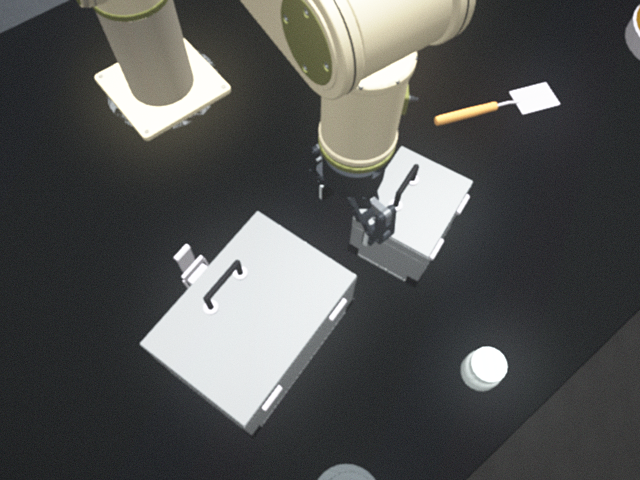

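View pics/side0.png

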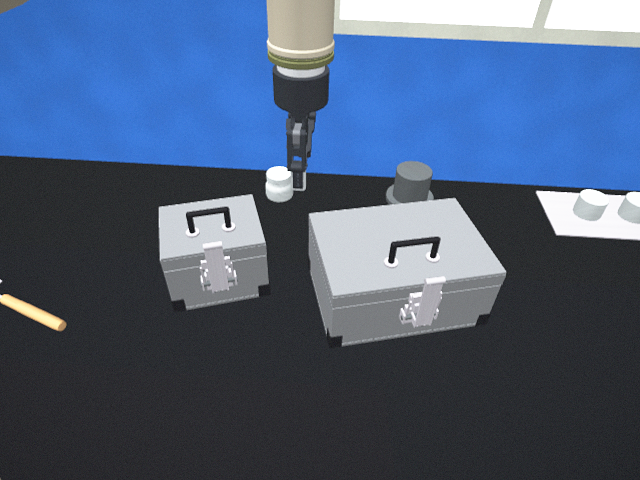

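View pics/wrist0.png

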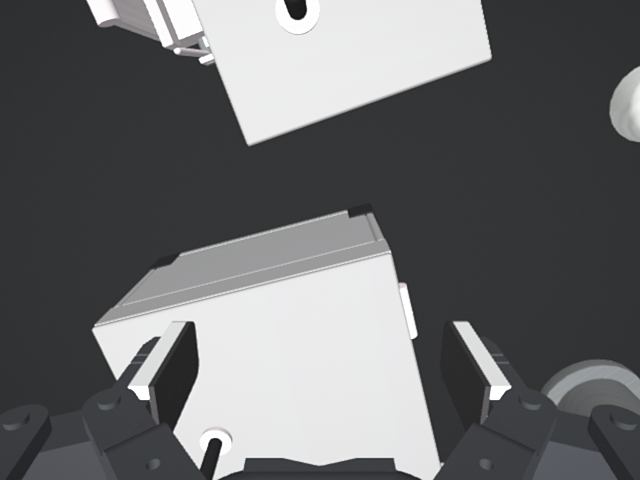

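```bash
python3 - <<'E'
import cv2
a=cv2.imread("pics/scene0.png");b=cv2.imread("pics/side0.png")
cv2.imwrite("pics/sc1.png",cv2.resize(a[205:355,130:330],None,fx=4,fy=4,interpolation=2))
cv2.imwrite("pics/si1.png",cv2.resize(b[200:350,305:505],None,fx=4,fy=4,interpolation=2))
E
```

```text
(no output)
```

View pics/sc1.png

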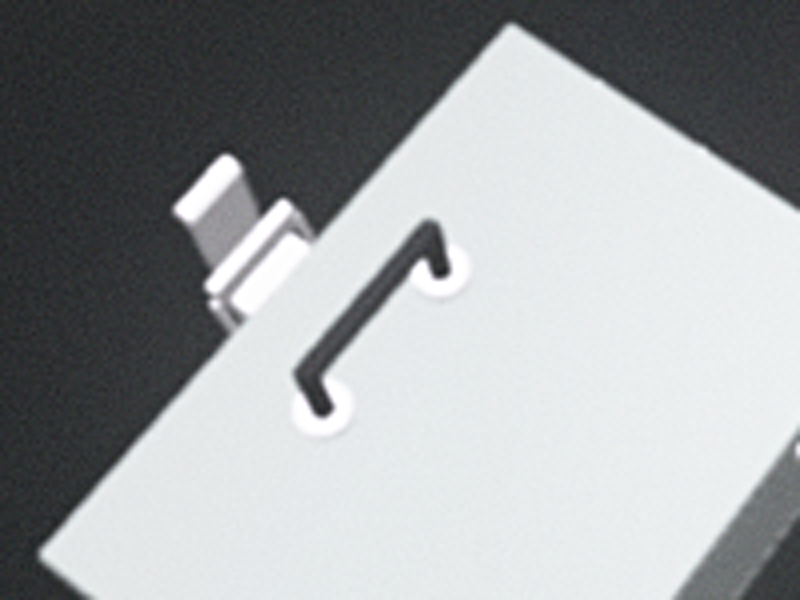

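View pics/si1.png

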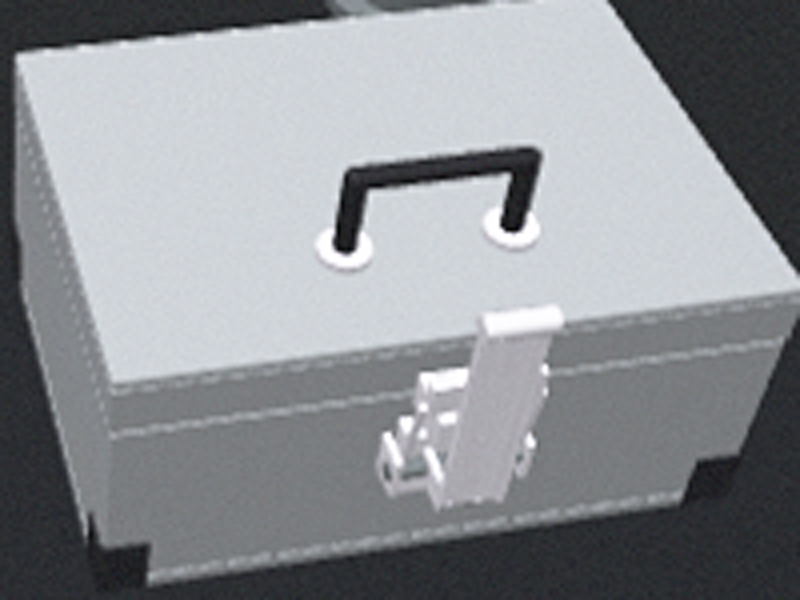

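```bash
cat >h.py <<'E'
from station import manip
import numpy as np, cv2
def ray(n,p,c=None):
    c=c or manip.calibration(n); f=240/np.tan(np.radians(c["vertical_fov"]/2))
    E=c["extrinsics"]; d=np.array([(p[0]-c["cx"])/f,(p[1]-c["cy"])/f,1.]); d=E[:3,:3]@d
    return E[:3,3],d/np.linalg.norm(d)
def tri(rs):
    A=sum(np.eye(3)-np.outer(d,d) for o,d in rs); b=sum((np.eye(3)-np.outer(d,d))@o for o,d in rs)
    x=np.linalg.solve(A,b); return x,[round(1e3*np.linalg.norm(np.cross(x-o,d)),1) for o,d in rs]
def proj(n,X):
    c=manip.calibration(n); f=240/np.tan(np.radians(c["vertical_fov"]/2))
    E=c["extrinsics"]; q=E[:3,:3].T@(np.asarray(X)-E[:3,3]); return np.round([c["cx"]+f*q[0]/q[2],c["cy"]+f*q[1]/q[2]],1)
def totool(X,R=None,off=0):
    from scipy.spatial.transform import Rotation as Ro
    s=manip.sense(); return Ro.from_quat(s["eef_rot"]).inv().apply(np.asarray(X)-s["tcp_pos"])/.04
E
python3 - <<'E'
from h import *
pts={"barL":((430,225),(352,178)),"barR":((303,373),(535,153)),"levL":((232,162),(487,326)),"levR":((180,208),(560,318)),"cornL":((510,25),(112,382)),"cornR":((42,553),(800,290))}
R={}
for k,(a,b) in pts.items():
    a=np.array(a)/4+(130,205);b=np.array(b)/4+(305,200)
    R[k],e=tri([ray("scene",a),ray("side",b)]);print(k,R[k].round(4),e)
for a,b in (("barL","barR"),("levL","levR"),("cornL","cornR")):
    d=R[a]-R[b];print(a,((R[a]+R[b])/2).round(4),np.degrees(np.arctan2(-d[0],d[1])),np.linalg.norm(d))
E
```

```text
barL [ 0.5247 -0.147   0.1704] [np.float64(1.5), np.float64(1.5)]
barR [ 0.5443 -0.2178  0.1717] [np.float64(2.1), np.float64(2.1)]
levL [ 0.454  -0.1906  0.1672] [np.float64(2.2), np.float64(2.2)]
levR [ 0.4587 -0.2165  0.1686] [np.float64(2.2), np.float64(2.2)]
cornL [ 0.4518 -0.0607  0.1274] [np.float64(1.3), np.float64(1.3)]
cornR [ 0.5237 -0.3284  0.1265] [np.float64(1.2), np.float64(1.2)]
barL [ 0.5345 -0.1824  0.1711] 15.4283784778312 0.07345061433307475
levL [ 0.4563 -0.2036  0.1679] 10.290219779711874 0.02642828001916622
cornL [ 0.4877 -0.1946  0.127 ] 15.020501324556134 0.2772336513317903
```

Call:
{"name": "drive_tool", "arguments": {
  "targets": [
    {"x":-1.0,"y":-0.5,"wz":-0.8},
    {"x":-2.0,"y":-1.1,"wz":-1.6},
    {"x":-3.0,"y":-1.6,"wz":-2.4},
    {"x":-4.0,"y":-2.2,"wz":-3},
    {"x":-4.82,"y":-2.6,"wz":-3}
  ],
  "hand": 1,
  "newtons": 40
}}

```text
schema error: expected keys x, y, z, wx, wy, wz
```

Call:
{"name": "drive_tool", "arguments": {
  "targets": [
    {},
    {},
    {}
  ]
}}

```text
schema error: expected keys x, y, z, wx, wy, wz
```

```bash
python3 - <<'E'
from h import *
s=manip.sense();print(s["time_s"],s["tcp_pos"],s["eef_rot"],s["grip_width"],s["force"])
for n in ("scene","side","wrist"): cv2.imwrite(f"pics/{n}2.png",manip.camera(n)[:,:,::-1])
print(proj("side",s["tcp_pos"]),proj("scene",s["tcp_pos"]),proj("side",s["tcp_pos"]-[0,0,.017]))
a=cv2.imread("pics/scene2.png")[205:355,130:330];b=cv2.imread("pics/side2.png")[150:300,325:525]
cv2.imwrite("pics/c2.png",cv2.resize(np.hstack([a,b]),None,fx=2,fy=2,interpolation=2))
E
```

```text
0.15 [5.99590278e-01 6.38172849e-05 2.47454245e-01] [ 7.07100942e-01  7.07112219e-01 -4.82572615e-04 -5.79048069e-04] 0.08537062289263876 [ 0.69242389  0.08432557 -0.70497129]
[300.4 169.1] [346.5 216.8] [300.4 178.4]
```

View pics/c2.png

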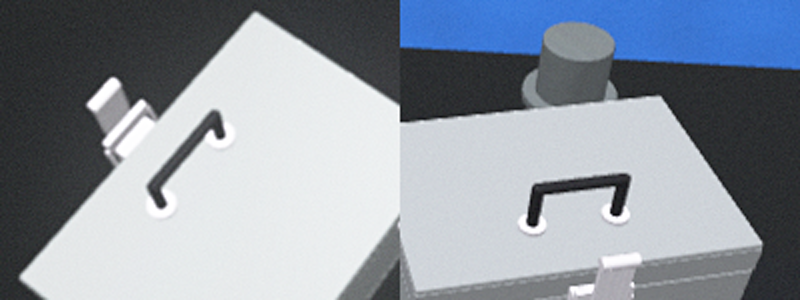

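View pics/wrist2.png

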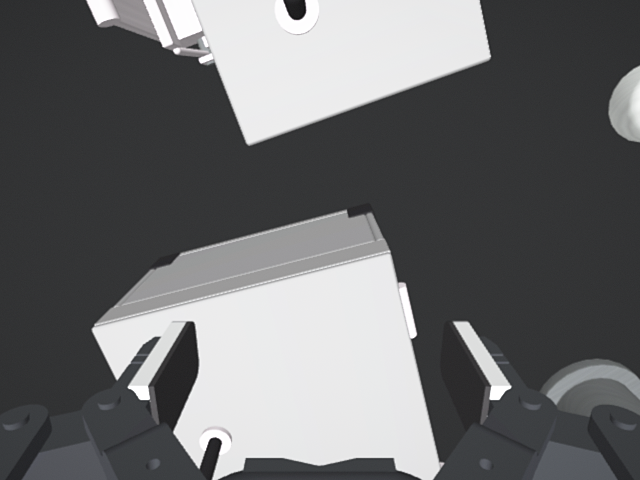

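Call:
{"name": "drive_tool", "arguments": {
  "targets": [
    {"x":-1.0,"y":-0.5,"z":0,"wx":0,"wy":0,"wz":-0.8},
    {"x":-2.0,"y":-1.1,"z":0,"wx":0,"wy":0,"wz":-1.6},
    {"x":-3.0,"y":-1.6,"z":0,"wx":0,"wy":0,"wz":-2.4},
    {"x":-4.0,"y":-2.2,"z":0,"wx":0,"wy":0,"wz":-3},
    {"x":-4.8,"y":-2.6,"z":0,"wx":0,"wy":0,"wz":-3}
  ],
  "hand": 1,
  "newtons": 40
}}

```text
time_s: 0.8
tcp_pos: [0.4945, -0.1938, 0.2484]
eef_rot: [0.608, 0.794, -0.0, 0.0]
force: [0.7, -0.1, -0.1]
grip_width: 0.0124
```

Call:
{"name": "drive_tool", "arguments": {
  "targets": [
    {"x":0,"y":0,"z":0,"wx":0,"wy":0,"wz":0},
    {"x":0,"y":0,"z":0,"wx":0,"wy":0,"wz":0},
    {"x":0,"y":0,"z":0,"wx":0,"wy":0,"wz":0},
    {"x":0,"y":0,"z":0,"wx":0,"wy":0,"wz":0}
  ]
}}

```text
time_s: 1.2
tcp_pos: [0.4966, -0.1909, 0.2483]
eef_rot: [0.608, 0.794, 0.0, -0.0]
force: [-0.4, 0.3, 0.3]
grip_width: -0.0001
```

```bash
python3 - <<'E'
from h import *
s=manip.sense();print(s["time_s"],s["tcp_pos"],s["eef_rot"],s["grip_width"],s["force"])
for n in ("scene","side","wrist"): cv2.imwrite(f"pics/{n}3.png",manip.camera(n)[:,:,::-1])
print(proj("side",s["tcp_pos"]),proj("scene",s["tcp_pos"]),proj("side",s["tcp_pos"]-[0,0,.017]))
a=cv2.imread("pics/scene3.png")[205:355,130:330];b=cv2.imread("pics/side3.png")[150:300,325:525]
cv2.imwrite("pics/c3.png",cv2.resize(np.hstack([a,b]),None,fx=2,fy=2,interpolation=2))
E
```

```text
1.2 [ 0.4965528  -0.19087889  0.24825063] [ 6.08143336e-01  7.93827222e-01  1.30739631e-04 -8.64181581e-05] -0.00010484099991803598 [-0.40575769  0.30170885  0.26588648]
[432.6 217.5] [191.  241.9] [430.3 227.1]
```

View pics/c3.png

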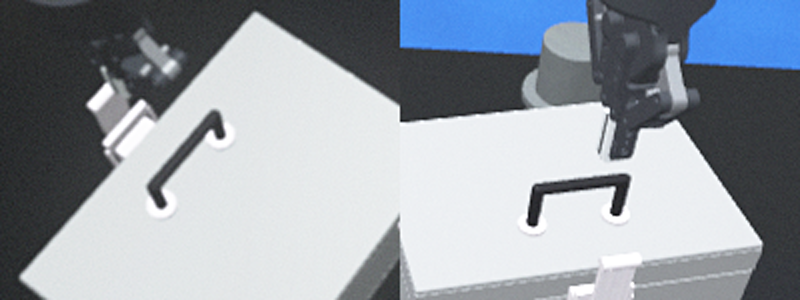

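View pics/wrist3.png

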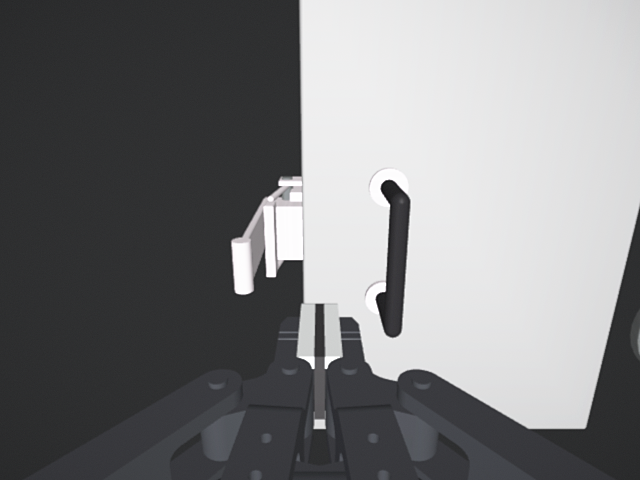

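```bash
python3 - <<'E'
from h import *
f=lambda a:np.array(a)/4+(130,205)
g=lambda a:np.array(a)/4+(305,200)
O=np.array([.5828,-.1695,0]);R=np.array([[.9659,-.2588,0],[.2588,.9659,0],[0,0,1]])
for k,a,b,c in (("barfar",(430,225),(352,178),(400,200)),("barnear",(303,373),(535,153),(393,332)),("lever",(207,186),(523,321),(242,266))):
    x,e=tri([ray("scene",f(a)),ray("side",g(b)),ray("wrist",c)]);print(k,x.round(4),e,"case frame",(R.T@(x-O)).round(4))
s=manip.sense();print((R.T@(s["tcp_pos"]-O)).round(4))
E
```

```text
barfar [ 0.525  -0.1474  0.1707] [np.float64(1.8), np.float64(1.3), np.float64(0.7)] case frame [-0.0501  0.0363  0.1707]
barnear [ 0.5444 -0.2178  0.1718] [np.float64(2.1), np.float64(2.2), np.float64(0.2)] case frame [-0.0496 -0.0367  0.1718]
lever [ 0.4573 -0.2035  0.1676] [np.float64(2.1), np.float64(2.3), np.float64(0.6)] case frame [-0.13   -0.0004  0.1676]
[-0.089   0.0015  0.2482]
```

Call:
{"name": "drive_tool", "arguments": {
  "targets": [
    {"x":0,"y":0,"z":0.6,"wx":0,"wy":0,"wz":0},
    {"x":0,"y":0,"z":1.2,"wx":0,"wy":0,"wz":0},
    {"x":0,"y":0,"z":1.7,"wx":0,"wy":0,"wz":0},
    {"x":0,"y":0,"z":2.1,"wx":0,"wy":0,"wz":0},
    {"x":0,"y":0,"z":2.1,"wx":0,"wy":0,"wz":0}
  ]
}}

```text
time_s: 1.85
tcp_pos: [0.4946, -0.1907, 0.1614]
eef_rot: [0.608, 0.794, -0.0, -0.002]
force: [-0.1, 0.0, -1.1]
grip_width: -0.0
```

```bash
python3 - <<'E'
from h import *
s=manip.sense();print(s["time_s"],s["tcp_pos"],s["force"])
b=manip.camera("side")[:,:,::-1][150:350,305:505];a=manip.camera("wrist")[:,:,::-1]
cv2.imwrite("pics/c4.png",np.hstack([cv2.resize(b,(400,400)),cv2.resize(a,(400,300))[[*range(300)]+[0]*100]]))
E
```

```text
1.85 [ 0.49455125 -0.1906618   0.16139246] [-0.13559901  0.01489752 -1.09128383]
```

View pics/c4.png

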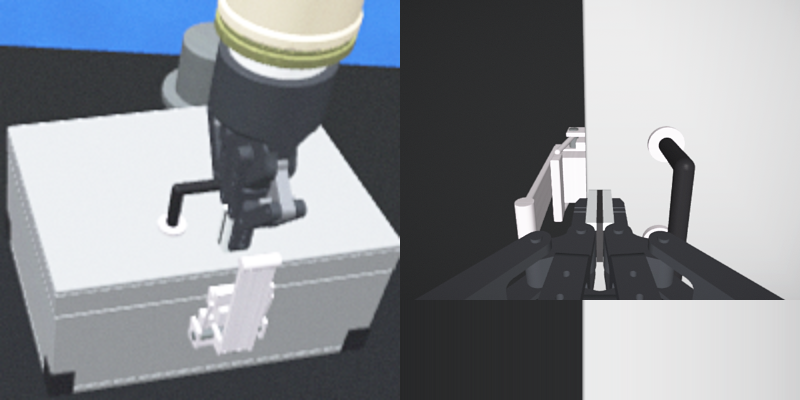

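Call:
{"name": "drive_tool", "arguments": {
  "targets": [
    {"x":0,"y":-0.3,"z":0,"wx":0,"wy":0,"wz":0},
    {"x":0,"y":-0.6,"z":0,"wx":0,"wy":0,"wz":0},
    {"x":0,"y":-0.9,"z":0,"wx":0,"wy":0,"wz":0},
    {"x":0,"y":-1.2,"z":0.1,"wx":0,"wy":0,"wz":0},
    {"x":0,"y":-1.4,"z":0.2,"wx":0,"wy":0,"wz":0}
  ]
}}

```text
time_s: 2.45
tcp_pos: [0.4408, -0.207, 0.1564]
eef_rot: [0.609, 0.793, -0.0, 0.0]
force: [0.9, -0.3, -0.3]
grip_width: -0.0002
```

Call:
{"name": "drive_tool", "arguments": {
  "targets": [
    {"x":0,"y":-0.2,"z":0.1,"wx":0,"wy":0,"wz":0},
    {"x":0,"y":-0.4,"z":0.2,"wx":0,"wy":0,"wz":0},
    {"x":0,"y":-0.6,"z":0.3,"wx":0,"wy":0,"wz":0},
    {"x":0,"y":-0.8,"z":0.4,"wx":0,"wy":0,"wz":0},
    {"x":0,"y":-0.8,"z":0.4,"wx":0,"wy":0,"wz":0}
  ]
}}

```text
time_s: 2.95
tcp_pos: [0.4096, -0.2147, 0.1393]
eef_rot: [0.609, 0.793, -0.0, -0.001]
force: [-0.8, -0.3, -0.0]
grip_width: -0.0001
```

```bash
python3 - <<'E'
from h import *
s=manip.sense();print(s["time_s"],s["tcp_pos"],s["force"])
b=manip.camera("side")[:,:,::-1][150:350,305:505];a=manip.camera("scene")[:,:,::-1][200:350,100:300]
cv2.imwrite("pics/c5.png",np.hstack([cv2.resize(b,(400,400)),cv2.resize(a,(400,300))[[*range(300)]+[0]*100]]))
E
```

```text
2.95 [ 0.40962275 -0.21472555  0.13932635] [-0.78946122 -0.27510661 -0.02152063]
```

View pics/c5.png

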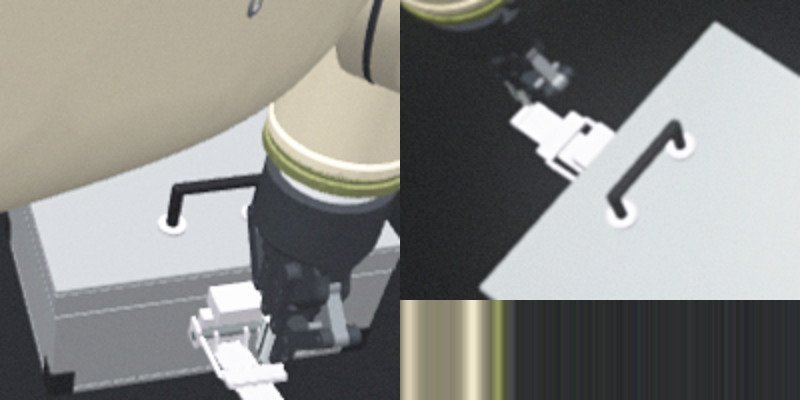

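Call:
{"name": "drive_tool", "arguments": {
  "targets": [
    {"x":0,"y":0,"z":-0.8,"wx":0,"wy":0,"wz":0},
    {"x":0,"y":0,"z":-1.8,"wx":0,"wy":0,"wz":0},
    {"x":0,"y":0,"z":-2.8,"wx":0,"wy":0,"wz":0},
    {"x":0,"y":1.0,"z":-2.8,"wx":0,"wy":0,"wz":0},
    {"x":0,"y":2.0,"z":-2.8,"wx":0,"wy":0,"wz":0}
  ]
}}

```text
time_s: 3.55
tcp_pos: [0.4906, -0.1947, 0.2556]
eef_rot: [0.609, 0.793, 0.001, 0.003]
force: [0.6, -0.9, 0.6]
grip_width: 0.0001
```

Call:
{"name": "drive_tool", "arguments": {
  "targets": [
    {"x":0,"y":0.9,"z":0,"wx":0,"wy":0,"wz":0},
    {"x":0,"y":1.2,"z":0,"wx":0,"wy":0,"wz":0},
    {"x":0,"y":1.2,"z":0,"wx":0,"wy":0,"wz":0},
    {"x":0,"y":1.2,"z":0,"wx":0,"wy":0,"wz":0},
    {"x":0,"y":1.2,"z":0,"wx":0,"wy":0,"wz":0}
  ],
  "hand": -1
}}

```text
time_s: 4.05
tcp_pos: [0.5338, -0.182, 0.2524]
eef_rot: [0.609, 0.793, -0.0, -0.0]
force: [-0.1, -0.1, 0.6]
grip_width: 0.0726
```

```bash
python3 - <<'E'
from h import *
s=manip.sense();print(s["time_s"],s["tcp_pos"],s["force"],s["grip_width"])
B=manip.camera("side")[:,:,::-1];A=manip.camera("scene")[:,:,::-1];w=manip.camera("wrist")[:,:,::-1]
b=B[150:350,305:505];a=A[200:350,100:300]
cv2.imwrite("pics/side6.png",B);cv2.imwrite("pics/scene6.png",A);cv2.imwrite("pics/wrist6.png",w)
cv2.imwrite("pics/c6.png",np.hstack([cv2.resize(b,(400,400)),np.vstack([cv2.resize(a,(400,300)),cv2.resize(w,(400,300))])[:,:].copy()[:400]]))
R=np.array([[.9659,-.2588,0],[.2588,.9659,0],[0,0,1]]);O=np.array([.5828,-.1695,0])
for th in (1.2,1.5,1.7):
    v=np.array([-16*np.cos(th)-101*np.sin(th),0,101*np.cos(th)-16*np.sin(th)])/1e3+[-.113,0,.07]
    X=R@v+O; print(th,proj("scene",X),proj("side",X))
print(totool([.5345,-.1824,.1711]))
E
```

```text
4.05 [ 0.53375474 -0.18204539  0.25235619] [-0.14868165 -0.08826968  0.63293781] 0.0726343910598195
1.2 [154.  245.2] [445.9 359.8]
1.5 [157.8 252.3] [442.  373.1]
1.7 [162.3 258.3] [438.3 378.5]
[-0.01026148  0.00967595  2.03700673]
```

View pics/c6.png

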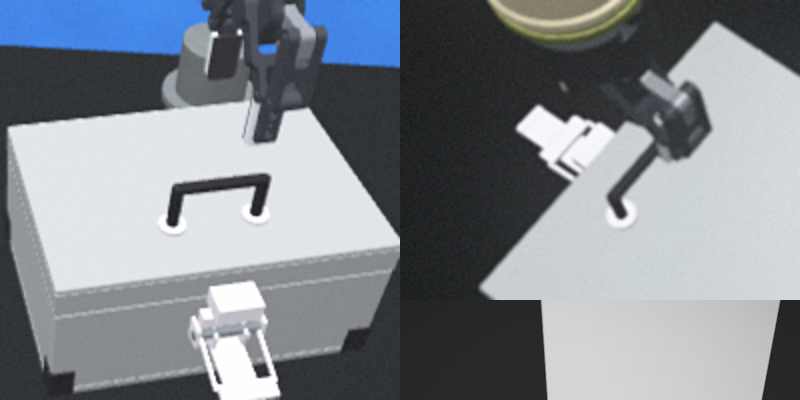

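View pics/wrist6.png

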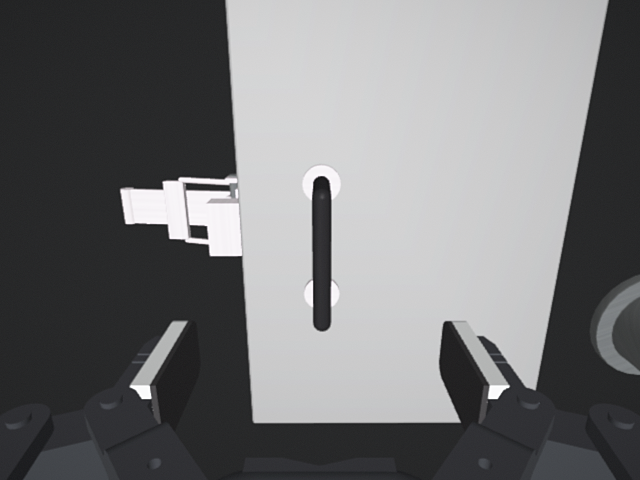

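```bash
python3 - <<'E'
import cv2,numpy as np
a=cv2.imread("pics/side6.png")[280:400,370:490];b=cv2.imread("pics/scene6.png")[220:340,130:250]
cv2.imwrite("pics/c7.png",cv2.resize(np.hstack([a,b]),None,fx=3.3,fy=3.3,interpolation=2))
E
```

```text
(no output)
```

View pics/c7.png

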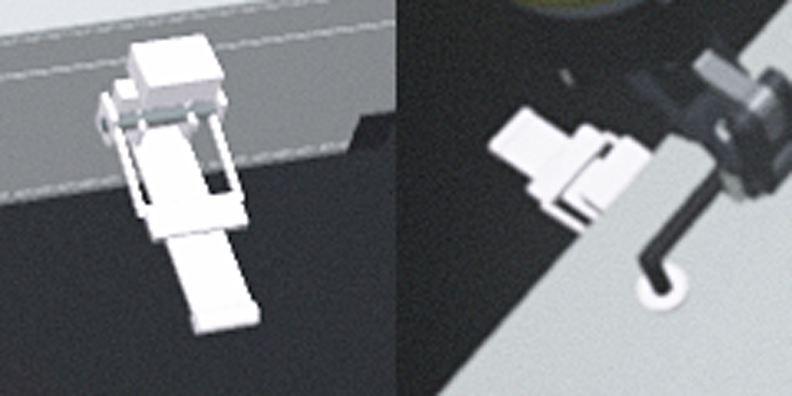

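Call:
{"name": "drive_tool", "arguments": {
  "targets": [
    {"x":0,"y":0,"z":0.6,"wx":0,"wy":0,"wz":0},
    {"x":0,"y":0,"z":1.2,"wx":0,"wy":0,"wz":0},
    {"x":0,"y":0,"z":1.7,"wx":0,"wy":0,"wz":0},
    {"x":0,"y":0,"z":2.1,"wx":0,"wy":0,"wz":0},
    {"x":0,"y":0,"z":2.1,"wx":0,"wy":0,"wz":0}
  ]
}}

```text
time_s: 4.7
tcp_pos: [0.5329, -0.1812, 0.1656]
eef_rot: [0.609, 0.793, -0.001, -0.002]
force: [-0.4, 1.1, -0.2]
grip_width: 0.0856
```

Call:
{"name": "drive_tool", "arguments": {
  "targets": [
    {"x":0,"y":0,"z":0,"wx":0,"wy":0,"wz":0},
    {"x":0,"y":0,"z":0,"wx":0,"wy":0,"wz":0},
    {"x":0,"y":0,"z":0,"wx":0,"wy":0,"wz":0},
    {"x":0,"y":0,"z":0,"wx":0,"wy":0,"wz":0},
    {"x":0,"y":0,"z":0,"wx":0,"wy":0,"wz":0}
  ],
  "hand": 1,
  "newtons": 50
}}

```text
time_s: 5.2
tcp_pos: [0.5349, -0.1817, 0.1689]
eef_rot: [0.609, 0.793, 0.0, 0.0]
force: [-0.4, -0.1, 0.1]
grip_width: 0.0127
```

Call:
{"name": "drive_tool", "arguments": {
  "targets": [
    {"x":0,"y":0,"z":0,"wx":0,"wy":0,"wz":0},
    {"x":0,"y":0,"z":0,"wx":0,"wy":0,"wz":0},
    {"x":0,"y":0,"z":0,"wx":0,"wy":0,"wz":0}
  ]
}}

```text
time_s: 5.5
tcp_pos: [0.535, -0.1817, 0.1689]
eef_rot: [0.609, 0.793, 0.0, 0.0]
force: [0.3, 0.1, 4.7]
grip_width: 0.0079
```

```bash
python3 - <<'E'
from h import *
s=manip.sense();print(s["time_s"],s["tcp_pos"],s["force"],s["grip_width"],s["q"].round(2))
b=manip.camera("side")[:,:,::-1][150:350,305:505];a=manip.camera("wrist")[:,:,::-1]
cv2.imwrite("pics/c8.png",np.hstack([cv2.resize(b,(400,400)),cv2.resize(a,(400,300))[[*range(300)]+[0]*100]]))
# arc plan: rotate grasp about hinge; tool frame of now (x=case y,y=case x,z=down), tool tilt half of lid
h=np.array([100,100.]);p=np.array([-50,170.])
for th in range(0,73,6):
    t=np.radians(th);d=p-h
    # lid rotation: -x -> +z
    q=np.array([d[0]*np.cos(t)+d[1]*np.sin(t), -d[0]*np.sin(t)+d[1]*np.cos(t)])
    tl=np.radians(th*.5)
    # TCP = grasp + 2mm along tool z
    g=h+q; dz=np.array([-np.sin(tl),-np.cos(tl)])*2-np.array([0,-2])
    g=g+dz-p
    print(th,"y",round(g[0]/40,2),"z",round(-g[1]/40,2),"tilt units",th*.5/5)
E
```

```text
5.5 [ 0.53500914 -0.18169656  0.16886509] [0.30189631 0.10540062 4.67652003] 0.00792019473049631 [-0.42  0.09  1.68  0.    1.37 -0.68]
0 y 0.0 z -0.0 tilt units 0.0
6 y 0.2 z -0.38 tilt units 0.6
12 y 0.44 z -0.74 tilt units 1.2
18 y 0.72 z -1.07 tilt units 1.8
24 y 1.03 z -1.38 tilt units 2.4
30 y 1.36 z -1.64 tilt units 3.0
36 y 1.73 z -1.87 tilt units 3.6
42 y 2.12 z -2.06 tilt units 4.2
48 y 2.52 z -2.21 tilt units 4.8
54 y 2.94 z -2.32 tilt units 5.4
60 y 3.37 z -2.38 tilt units 6.0
66 y 3.8 z -2.4 tilt units 6.6
72 y 4.23 z -2.37 tilt units 7.2
```

View pics/c8.png

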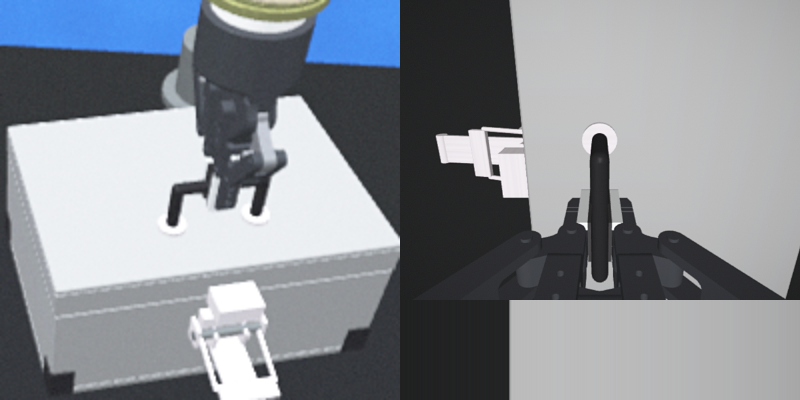

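```bash
python3 - <<'E'
import numpy as np
h=np.array([100,100.]);p=np.array([-50,170.])
def tcp(th):
    t=np.radians(th);d=p-h;q=np.array([d[0]*np.cos(t)+d[1]*np.sin(t), -d[0]*np.sin(t)+d[1]*np.cos(t)])
    a=np.radians(th/2);return h+q+2*np.array([-np.sin(a),-np.cos(a)])
for t0 in (0,20,40,60):
    a=np.radians(t0/2);ty=np.array([np.cos(a),-np.sin(a)]);tz=np.array([-np.sin(a),-np.cos(a)])
    for th in range(t0+4,t0+21,4):
        d=tcp(th)-tcp(t0);print(t0,th,"y",round(d@ty/40,2),"z",round(d@tz/40,2),"wx",(th-t0)/10)
E
```

```text
0 4 y 0.13 z -0.26 wx 0.4
0 8 y 0.28 z -0.5 wx 0.8
0 12 y 0.44 z -0.74 wx 1.2
0 16 y 0.62 z -0.97 wx 1.6
0 20 y 0.82 z -1.18 wx 2.0
20 24 y 0.17 z -0.23 wx 0.4
20 28 y 0.36 z -0.45 wx 0.8
20 32 y 0.56 z -0.65 wx 1.2
20 36 y 0.78 z -0.84 wx 1.6
20 40 y 1.01 z -1.02 wx 2.0
40 44 y 0.21 z -0.2 wx 0.4
40 48 y 0.43 z -0.38 wx 0.8
40 52 y 0.67 z -0.54 wx 1.2
40 56 y 0.91 z -0.69 wx 1.6
40 60 y 1.17 z -0.82 wx 2.0
60 64 y 0.24 z -0.16 wx 0.4
60 68 y 0.49 z -0.3 wx 0.8
60 72 y 0.75 z -0.42 wx 1.2
60 76 y 1.02 z -0.52 wx 1.6
60 80 y 1.29 z -0.61 wx 2.0
```

Call:
{"name": "drive_tool", "arguments": {
  "targets": [
    {"x":0,"y":0.13,"z":-0.26,"wx":0.4,"wy":0,"wz":0},
    {"x":0,"y":0.28,"z":-0.5,"wx":0.8,"wy":0,"wz":0},
    {"x":0,"y":0.44,"z":-0.74,"wx":1.2,"wy":0,"wz":0},
    {"x":0,"y":0.62,"z":-0.97,"wx":1.6,"wy":0,"wz":0},
    {"x":0,"y":0.82,"z":-1.18,"wx":2.0,"wy":0,"wz":0}
  ]
}}

```text
time_s: 6.1
tcp_pos: [0.5643, -0.1737, 0.2139]
eef_rot: [0.607, 0.79, -0.072, -0.056]
force: [-6.6, -4.8, -4.0]
grip_width: 0.0082
```

```bash
python3 - <<'E'
from h import *
s=manip.sense();print(s["time_s"],s["tcp_pos"],s["force"],s["grip_width"],s["q"].round(2))
b=manip.camera("side")[:,:,::-1][100:350,255:505];a=manip.camera("wrist")[:,:,::-1]
cv2.imwrite("pics/c9.png",np.hstack([cv2.resize(b,(400,400)),cv2.resize(a,(400,300))[[*range(300)]+[0]*100]]))
E
```

```text
6.1 [ 0.5642653  -0.17369468  0.21386683] [-6.55878076 -4.77558779 -4.03343754] 0.008184066860835162 [-0.33  0.27  1.4  -0.1   1.62 -0.59]
```

View pics/c9.png

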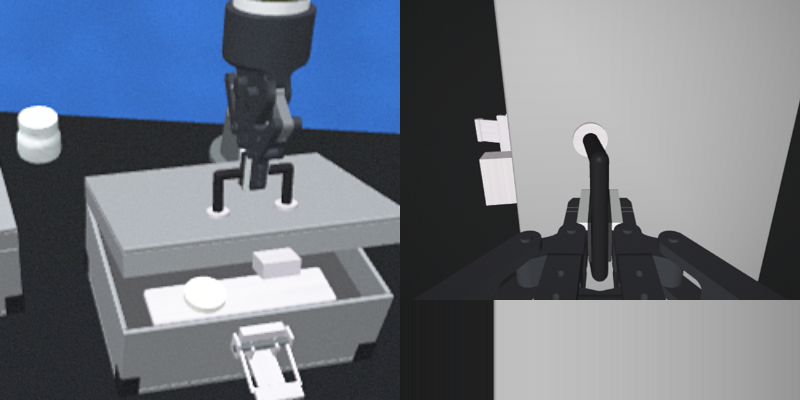

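Lid is rising with the handle held (small forces). Continuing along the arc.

Call:
{"name": "drive_tool", "arguments": {
  "targets": [
    {"x":0,"y":0.17,"z":-0.23,"wx":0.4,"wy":0,"wz":0},
    {"x":0,"y":0.36,"z":-0.45,"wx":0.8,"wy":0,"wz":0},
    {"x":0,"y":0.56,"z":-0.65,"wx":1.2,"wy":0,"wz":0},
    {"x":0,"y":0.78,"z":-0.84,"wx":1.6,"wy":0,"wz":0},
    {"x":0,"y":1.01,"z":-1.02,"wx":2.0,"wy":0,"wz":0}
  ]
}}

```text
time_s: 6.7
tcp_pos: [0.6097, -0.1615, 0.2489]
eef_rot: [0.6, 0.78, -0.14, -0.108]
force: [-9.5, -1.8, 5.2]
grip_width: 0.0084
```

Call:
{"name": "drive_tool", "arguments": {
  "targets": [
    {"x":0,"y":0.21,"z":-0.2,"wx":0.4,"wy":0,"wz":0},
    {"x":0,"y":0.43,"z":-0.38,"wx":0.8,"wy":0,"wz":0},
    {"x":0,"y":0.67,"z":-0.54,"wx":1.2,"wy":0,"wz":0},
    {"x":0,"y":0.91,"z":-0.69,"wx":1.6,"wy":0,"wz":0},
    {"x":0,"y":1.17,"z":-0.82,"wx":2.0,"wy":0,"wz":0}
  ]
}}

```text
time_s: 7.2
tcp_pos: [0.664, -0.1468, 0.2655]
eef_rot: [0.588, 0.765, -0.207, -0.159]
force: [-6.4, -2.0, 13.6]
grip_width: 0.0082
```

```bash
python3 - <<'E'
from h import *
s=manip.sense();print(s["time_s"],s["tcp_pos"],s["force"],s["grip_width"],s["q"].round(2))
b=manip.camera("side")[:,:,::-1][50:350,205:505];a=manip.camera("wrist")[:,:,::-1]
cv2.imwrite("pics/c10.png",np.hstack([cv2.resize(b,(400,400)),cv2.resize(a,(400,300))[[*range(300)]+[0]*100]]))
E
```

```text
7.2 [ 0.66395342 -0.14678157  0.26550537] [-6.42613557 -1.97513627 13.62053991] 0.00820675921421418 [-0.18  0.87  0.58 -0.26  2.17 -0.54]
```

View pics/c10.png

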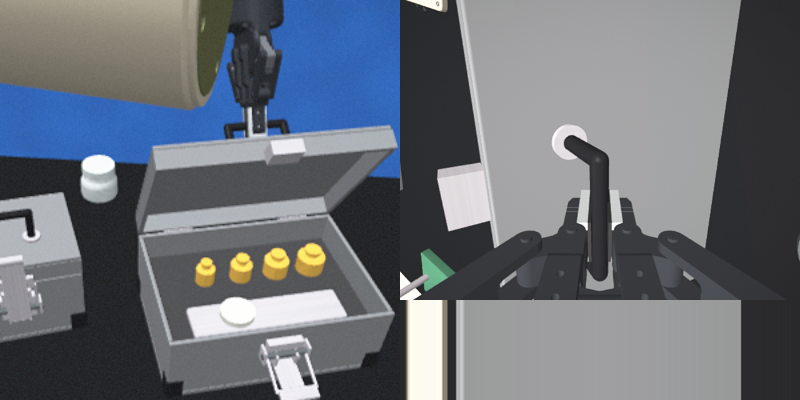

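Call:
{"name": "drive_tool", "arguments": {
  "targets": [
    {"x":0,"y":0.24,"z":-0.16,"wx":0,"wy":0,"wz":0},
    {"x":0,"y":0.49,"z":-0.3,"wx":0,"wy":0,"wz":0},
    {"x":0,"y":0.75,"z":-0.42,"wx":0,"wy":0,"wz":0},
    {"x":0,"y":0.75,"z":-0.42,"wx":0,"wy":0,"wz":0},
    {"x":0,"y":0.75,"z":-0.42,"wx":0,"wy":0,"wz":0}
  ]
}}

```text
time_s: 7.8
tcp_pos: [0.6983, -0.1372, 0.2643]
eef_rot: [0.588, 0.766, -0.205, -0.157]
force: [0.5, 4.0, 9.9]
grip_width: 0.0081
```

```bash
python3 - <<'E'
from h import *
s=manip.sense();print(s["time_s"],s["tcp_pos"],s["force"],s["grip_width"],s["q"].round(2))
R=np.array([[.9659,-.2588,0],[.2588,.9659,0],[0,0,1]]);O=np.array([.5828,-.1695,0])
v=R.T@(s["tcp_pos"]-O)-[.1,0,.1];print(v,"lid deg",np.degrees(np.arctan2(v[2],-v[0])-np.arctan2(70,150)))
b=manip.camera("side")[:,:,::-1][50:350,205:505];a=manip.camera("scene")[:,:,::-1]
cv2.imwrite("pics/c11.png",np.hstack([cv2.resize(b,(400,400)),cv2.resize(a,(400,300))[[*range(300)]+[0]*100]]))
E
```

```text
7.8 [ 0.69828406 -0.13715153  0.26426917] [0.5146061  3.97613979 9.94006209] 0.008074266980421655 [-0.16  1.02  0.33 -0.27  2.25 -0.55]
[0.01991783 0.00135812 0.16426917] lid deg 71.89654036500346
```

View pics/c11.png

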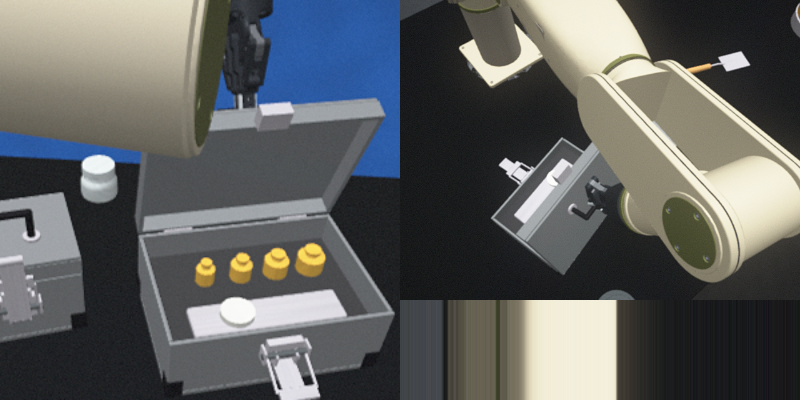

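Call:
{"name": "drive_tool", "arguments": {
  "targets": [
    {"x":0,"y":0,"z":0,"wx":-0.7,"wy":0,"wz":0},
    {"x":0,"y":0,"z":0,"wx":-1.4,"wy":0,"wz":0},
    {"x":0,"y":0,"z":0,"wx":-2,"wy":0,"wz":0},
    {"x":0,"y":0,"z":0,"wx":-2,"wy":0,"wz":0},
    {"x":0,"y":0,"z":0,"wx":-2,"wy":0,"wz":0}
  ]
}}

```text
time_s: 8.4
tcp_pos: [0.6977, -0.1373, 0.263]
eef_rot: [0.599, 0.781, -0.138, -0.107]
force: [-2.2, 3.7, 2.1]
grip_width: 0.0083
```

Call:
{"name": "drive_tool", "arguments": {
  "targets": [
    {"x":0,"y":0,"z":0,"wx":0,"wy":0,"wz":0},
    {"x":0,"y":0,"z":0,"wx":0,"wy":0,"wz":0},
    {"x":0,"y":0,"z":0,"wx":0,"wy":0,"wz":0},
    {"x":0,"y":0,"z":0,"wx":0,"wy":0,"wz":0},
    {"x":0,"y":0,"z":0,"wx":0,"wy":0,"wz":0}
  ],
  "hand": 0.4
}}

```text
time_s: 8.9
tcp_pos: [0.6982, -0.138, 0.2628]
eef_rot: [0.6, 0.781, -0.138, -0.106]
force: [0.9, -0.8, 0.1]
grip_width: 0.0254
```

```bash
python3 - <<'E'
from h import *
s=manip.sense();print(s["time_s"],s["tcp_pos"],s["eef_rot"],s["force"],s["grip_width"],s["q"].round(2))
b=manip.camera("side")[:,:,::-1][50:350,205:505];a=manip.camera("wrist")[:,:,::-1]
cv2.imwrite("pics/c12.png",np.hstack([cv2.resize(b,(400,400)),cv2.resize(a,(400,300))[[*range(300)]+[0]*100]]))
E
```

```text
8.9 [ 0.69818373 -0.1380183   0.26279599] [ 0.59958415  0.78121049 -0.13790181 -0.10579283] [ 0.86823706 -0.78367038  0.09915275] 0.025438042357981396 [-0.19  0.79  0.65 -0.17  2.01 -0.5 ]
```

View pics/c12.png

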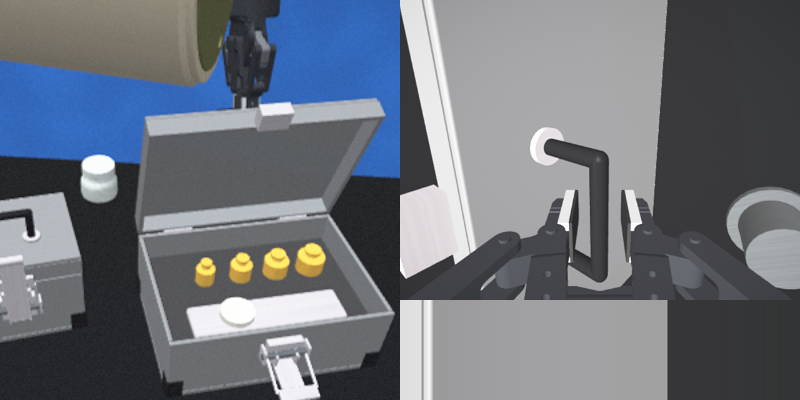

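Call:
{"name": "drive_tool", "arguments": {
  "targets": [
    {"x":0,"y":0,"z":-0.3,"wx":0,"wy":0,"wz":0},
    {"x":0,"y":0,"z":-0.7,"wx":0,"wy":0,"wz":0},
    {"x":0,"y":0,"z":-1.2,"wx":0,"wy":0,"wz":0},
    {"x":0,"y":0,"z":-1.8,"wx":0,"wy":0,"wz":0},
    {"x":0,"y":0,"z":-2.4,"wx":0,"wy":0,"wz":0}
  ]
}}

```text
time_s: 9.5
tcp_pos: [0.729, -0.1299, 0.3511]
eef_rot: [0.6, 0.781, -0.138, -0.105]
force: [0.6, 0.1, 0.7]
grip_width: 0.0254
```

Call:
{"name": "drive_tool", "arguments": {
  "targets": [
    {"x":0,"y":0,"z":-0.5,"wx":0,"wy":0,"wz":0},
    {"x":0,"y":0,"z":-0.5,"wx":0,"wy":0,"wz":0},
    {"x":0,"y":0,"z":-0.5,"wx":0,"wy":0,"wz":0},
    {"x":0,"y":0,"z":-0.5,"wx":0,"wy":0,"wz":0},
    {"x":0,"y":0,"z":-0.5,"wx":0,"wy":0,"wz":0}
  ]
}}

```text
time_s: 10.0
tcp_pos: [0.7283, -0.1276, 0.3658]
eef_rot: [0.6, 0.782, -0.136, -0.102]
force: [-0.5, -0.9, 0.1]
grip_width: 0.0253
```

```bash
python3 - <<'E'
from h import *
s=manip.sense();print(s["time_s"],s["tcp_pos"],s["force"],s["grip_width"],s["q"].round(2))
S=manip.camera("side")[:,:,::-1];C=manip.camera("scene")[:,:,::-1]
b=S[50:350,205:505]
cv2.imwrite("pics/c13.png",np.hstack([cv2.resize(b,(400,400)),cv2.resize(C,(400,300))[[*range(300)]+[0]*100]]))
cv2.imwrite("pics/side13.png",S)
R=np.array([[.9659,-.2588,0],[.2588,.9659,0],[0,0,1]]);O=np.array([.5828,-.1695,0])
for th in (60,66,72,78):
    t=np.radians(th);o=[]
    for y in (.14,-.14):
        d=np.array([-.2,.03]);q=np.array([d[0]*np.cos(t)+d[1]*np.sin(t),-d[0]*np.sin(t)+d[1]*np.cos(t)])
        o.append(proj("side",R@np.array([.1+q[0],y,.1+q[1]])+O))
    print(th,o)
E
```

```text
10.0 [ 0.72831776 -0.12761408  0.36579496] [-0.45398952 -0.86739817  0.10973299] 0.025322456708418983 [-0.17  1.07  0.02 -0.2   2.35 -0.56]
60 [array([317.5, 156.6]), array([496.7, 141.2])]
66 [array([315. , 145.4]), array([491.8, 130.9])]
72 [array([312.4, 135.7]), array([486.5, 122. ])]
78 [array([309.8, 127.5]), array([481. , 114.5])]
```

View pics/c13.png

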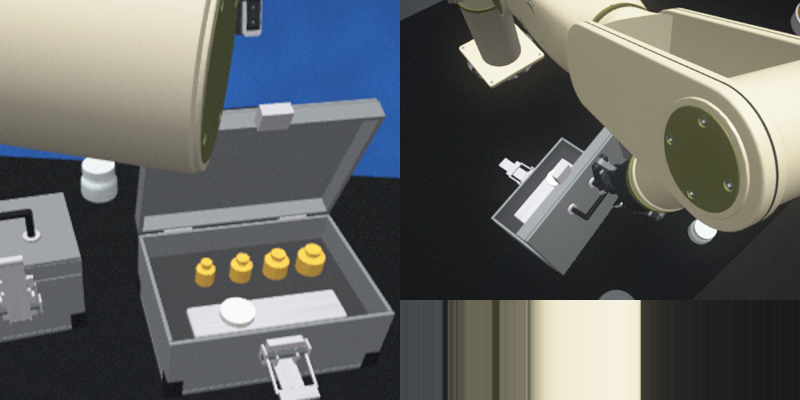

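View pics/side13.png

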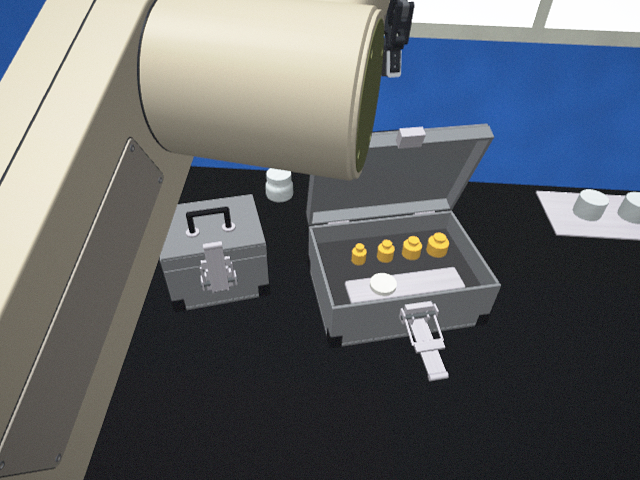

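Call:
{"name": "drive_tool", "arguments": {
  "targets": [
    {"x":0,"y":0,"z":0,"wx":-1,"wy":0,"wz":0},
    {"x":0,"y":0,"z":0,"wx":-2,"wy":0,"wz":0},
    {"x":0,"y":0,"z":0,"wx":-3,"wy":0,"wz":0},
    {"x":0,"y":0,"z":0,"wx":-4,"wy":0,"wz":0},
    {"x":0,"y":0,"z":0,"wx":-4,"wy":0,"wz":0}
  ]
}}

```text
time_s: 10.6
tcp_pos: [0.7236, -0.1275, 0.3619]
eef_rot: [0.609, 0.793, 0.001, 0.001]
force: [-1.1, -0.2, -0.7]
grip_width: 0.0256
```

```bash
python3 - <<'E'
from h import *
s=manip.sense();print(s["time_s"],s["tcp_pos"],s["force"],s["grip_width"],s["q"])
S=manip.camera("side")[:,:,::-1];cv2.imwrite("pics/side14.png",S)
E
```

```text
10.6 [ 0.72364904 -0.12747875  0.36193751] [-1.0999933  -0.21936384 -0.69617319] 0.025565169782546183 [-2.44717041e-01  5.09067918e-01  8.26021687e-01  1.31931447e-03
  1.80476398e+00 -5.05529858e-01]
```

View pics/side14.png

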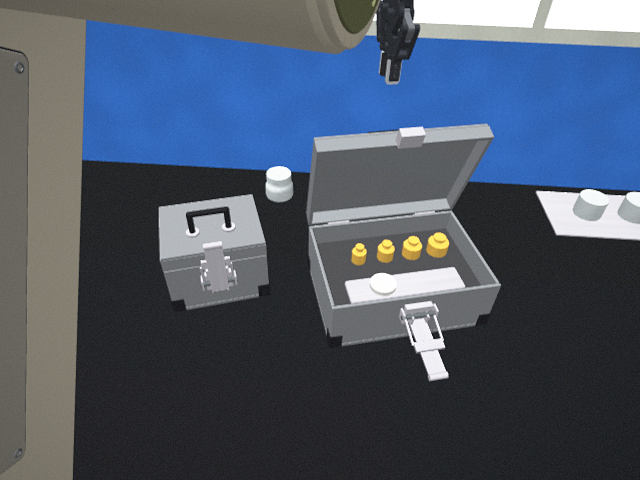

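Latch is fully open (tip at about 438, 377). The lid stands at about 70° (front corners about 313, 138 and 491, 126). The small case is still latched (lever upright at 213, 245), and the gripper is clear.

```bash
python3 -c "
from station import manip
print(manip.sign_off())"
```

```text
the job is handed in; nothing more can be done
None
```

The larger case is open and handed in at about 10.7 s. I pushed its latch over with the closed fingers, lifted the lid by its handle, let go and backed the gripper clear.

- **Latch:** the lever tip in both cameras matches the fully open position (1.7 rad) within 2 px.
- **Lid:** it stands at about 70–72 degrees. The front corners in the side view suggest about 70, and the handle's position before release gave 72. It stayed put after I let go.
- **Smaller case:** its lever is still upright and latched in the last picture.
- **Forces:** the highest reading I saw was about 15 N, at the wrist while lifting, and close to zero after release. I only read forces between moves.

**Disagreements and problems:**
- While backing away, joint 3 read 0.02 rad, its lower limit. I moved it back to 0.83 rad before handing in, but I cannot rule out that it briefly went slightly past.
- The gripper read 8 mm when closed on the 10 mm handle bar, but the grasp held.
- My first move calls were refused for missing keys, and nothing moved.

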